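# Moisture reading on a sloping board

## Task

Take a moisture reading of the oak board: lift the orange probe out of its stand and set its brass tip on the blue dot, with the probe square to the sloping face of the board, pressing lightly until the sprung tip is about half pushed in, never ramming it hard against its stop. Hold it steadily there for two seconds and finish still holding it so in the gripper, pressed on the dot; leave the things lying around it alone.

Things in the scene. Friction and masses are not known exactly. Their poses are not given: they have to be found in the camera images.
- probe: Moisture probe, 155 mm, 0.15 kg, upright in its stand. Origin: end of the brass tip when fully out; z runs from tip to grip. Along z: brass tip, 8 mm thick, 0-25 mm; dark barrel, 20 mm thick, 25-65; black flange, 42 mm wide, 65-71, resting on the stand; orange flat-sided grip, 32 mm in x, 28 in y, 71-155, display on its -x side. Grip the orange part about 120 mm from the tip.
- plunger (a joint): How far the sprung brass tip is pushed into the probe: 0 fully out, 0.016 m fully in. The spring pushes back with 1 N at the start of the stroke, 3 N at half (0.008 m) and 5 N at the full stroke; beyond that it is a rigid stop.
- probe_tip (a point): The very end of the brass tip (moves with the tip as it is pushed in).
- mark: Blue dot, 20 mm across, flat on the top face of the oak board; origin at its centre in the board's surface, z square to the board and out of it. The dot can be anywhere along the middle line of the board's length.
- rest: Fixed sloping rest with a clamped oak board (140 mm up the slope, 240 wide along y, 24 thick; brown knots are just wood). Origin on the table under its middle. At yaw 0 the board rises away from the robot, to +x, at 18 degrees (0.314 rad): its face leans to -x. The middle line of the face runs along y, 63 mm above the table, 7 mm to -x of the origin; highest edge 86 mm up.
- stand: Fixed grey block 70 x 70 x 70 mm with an upright 25 mm through hole in the middle; the probe's barrel hangs in it and its flange sits on top, so the end of the tip is 5 mm above the table. Lift the probe straight up by at least 70 mm to clear it. Origin at the centre of its underside.
- glue: Bystander: white glue bottle with a red cap, 60 mm across, 160 mm tall, loose. Origin at the centre of its underside.
- tape: Bystander: yellow tape measure lying flat, about 75 mm across, 30 mm tall, loose. Origin at the underside of its round part.
- offcut: Bystander: dark wood offcut 90 x 60 x 30 mm, loose. Origin at the centre of its underside.
- mug: Bystander: blue mug, 76 mm across with a handle to +y, 90 mm tall, loose. Origin at the centre of its underside.

How it is judged:
By the outcome, as a careful person would: the job done as asked, in the order asked, and still so for the second after the job is handed in, while the arm keeps its last pose, push and grip.
It also fails if it takes over 43 s, if anything falls off the work surface, if the arm or the gripper's body presses on something with over 40 N, if the wrist force passes 120 N, or if a joint passes its speed limit or range.

## Robot

A 6-joint arm with a two-finger parallel gripper is mounted at the origin on the work surface. World frame = base frame: x ahead of the robot, y to its left, z up, the work surface at z = 0. Lengths are in m, angles in rad, forces in N, time in s.
With the tool pointing down it reaches from about 0.35 to 0.925 m from the base axis. Payload 6.4 kg.
Tool frame: the origin (TCP) lies at the centre of the arm's flange, where the gripper is bolted on; the fingertips stand 173 mm ahead of it and the grasp point (between the pads) lies 155 mm ahead of it; z points along the fingers, y is the line along which they close (so a half turn about z gives the same grasp; the last joint's range is limited). The gripper opens to 85 mm and grips with 20 to 120 N. Pads are 22 mm wide; open, the fingers measure 114 mm over their backs; the gripper's body (76 mm by 85 mm) begins 54 mm behind the grasp point. The pads swing forward as they close: fully open they stand 13 mm farther back than shut.
Start: joints at [1.065, 0.245, 1.558, -0, 1.339, -0.174], TCP at [0.212, 0.615, 0.405] pointing down, gripper open.
Joint ranges: [-3.13, 3.13], [-1.02, 2.26], [0.13, 2.54], [-0.95, 4.09], [0.21, 2.88], [-2.74, 2.74]. Speed limits (rad/s): [2.57, 2.57, 3.14, 3.14, 3.14, 3.14].

## Interface

Orientations are given as a 3x3 rotation matrix whose columns are the frame's x, y, z axes.
In Python, from plant import manip gives the robot as it stands.
- The arm moves only by the shell command python3 drive.py, which reads ROWS from standard input. ROWS is a JSON list of rows, 1 to 20 of them, each an object with the fields aperture (the finger opening in m), dx, dy, dz (the shift in shares of the most that a row can go, 1 being 62.5 mm), wx, wy, wz (a rotation vector in units of 0.1 rad); a field left out counts as zero (the opening has to be given); each row shifts and turns the commanded pose from where the row before left it, along the tool's axes as they then stand; what a row does not reach is not made up. A row lasts 1/8 s, in which the tool goes at most 0.0625 m and 0.188 rad, less where a joint would pass 70% of its speed; a pose out of reach is approached as far as the arm can. The fingers move at their own pace and stop on an object; the grip force is fixed at half the most. Time passes only in rows, so rows that do not move let the fingers close. It prints the time, the measured TCP pose, the force, the opening and the grip force at its end. Input that does not fit is refused with a message, and nothing moves.
- manip.observe(): the state, without advancing time (a new reading comes with each control period).
- manip.get_image(name): name is "side" or "top" or "wrist"; returns the picture (384x512x3 uint8, red, green, blue); there is no depth.
- manip.calibration(name): a dict with "intrinsics" (3x3 intrinsics, pixels), "view" (4x4, takes a point from world to camera coordinates); the wrist camera has in their place "tool_from_camera" (4x4, takes a point from camera to tool coordinates, whose origin is the TCP and whose axes are the flange's). Camera axes: x right, y up, looking along -z (the intrinsics and any distortion apply to the point x, -y, -z); pixel columns grow to the right and rows downward; lengths in m; the calibration is good to about 2 mm. A picture is of the moment at which its call begins: read the wrist's pose just before it. calibration takes no time and is no camera call.
- manip.hand_in(): hands the job in; it is judged then, once.
The state is a dict: "time_s": time; "joints": joint angles; "joint_vel": joint speeds; "joint_torque": joint torques, N m; "eef_pos": TCP position; "tcp_rot": TCP orientation; "contact_force": force on the tool from outside, world axes, zero at the start; "ft_torque": the same for the moment, N m; "width": finger opening in m; "gripper_force": force on a finger pad.
Only numpy, scipy, OpenCV 4.12 (cv2) and the standard library are available. Lean on these libraries where they do the work, as an engineer would, in place of code of your own. Each camera call takes 0.05 s, during which the arm holds its last target. There are 200 camera calls.

## Working session

There is one attempt and no reset: what is moved stays moved. The work goes in short steps, Python scripts to look and compute and a shell command to move; the robot and the scene stay as the last step left them, time stands still between calls to the robot, and variables do not carry over. Pictures are saved under pics/ and viewed, at most 10 in all, crops included, and the job is handed in when it is done.

```bash
ls; mkdir -p pics
python3 - <<'E'
from plant import manip
import cv2,numpy as np
np.set_printoptions(precision=4,suppress=True)
o=manip.observe();print(o['time_s'],o['eef_pos'],o['tcp_rot'],o['width'])
for n in("side","top","wrist"):
    im=manip.get_image(n);cv2.imwrite(f"pics/{n}0.png",im[:,:,::-1]);c=manip.calibration(n);print(n,{k:np.array(v) if not isinstance(v,str) else v for k,v in c.items()})
a=[cv2.imread(f"pics/{n}0.png") for n in("side","top","wrist")]
E
```

```text
drive.py
pics
plant.py
0.0 [0.2116 0.6143 0.4036] [[-0.9455  0.3257 -0.0009]
 [ 0.3257  0.9455 -0.0017]
 [ 0.0003 -0.0019 -1.    ]] 0.08550279303948785
side {'intrinsics': array([[472.7622,   0.    , 250.9735],
       [  0.    , 472.7622, 188.3959],
       [  0.    ,   0.    ,   1.    ]]), 'view': array([[-0.8673, -0.4977, -0.0051,  0.5314],
       [ 0.3432, -0.6054,  0.7182, -0.2624],
       [-0.3605,  0.6211,  0.6959, -0.8712],
       [ 0.    ,  0.    ,  0.    ,  1.    ]])}
top {'intrinsics': array([[422.077 ,   0.    , 253.7938],
       [  0.    , 422.077 , 193.4344],
       [  0.    ,   0.    ,   1.    ]]), 'view': array([[ 0.0144, -0.9997, -0.0185,  0.0058],
       [ 0.9953,  0.0126,  0.0963, -0.6076],
       [-0.096 , -0.0198,  0.9952, -1.0834],
       [ 0.    ,  0.    ,  0.    ,  1.    ]])}
wrist {'intrinsics': array([[277.3191,   0.    , 261.4109],
       [  0.    , 277.3191, 196.2347],
       [  0.    ,   0.    ,   1.    ]]), 'tool_from_camera': array([[ 0.0007,  0.9461,  0.324 ,  0.0838],
       [ 1.    , -0.001 ,  0.0008,  0.0001],
       [ 0.0011,  0.324 , -0.9461,  0.0314],
       [ 0.    ,  0.    ,  0.    ,  1.    ]])}
```

View pics/top0.png

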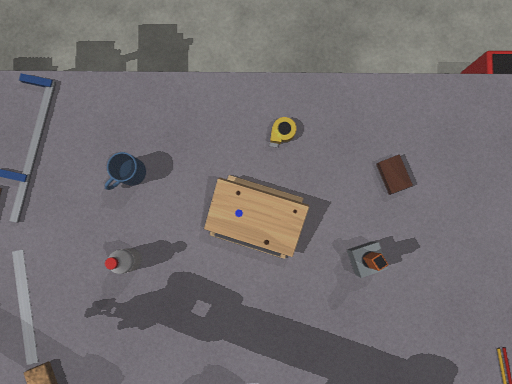

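View pics/side0.png

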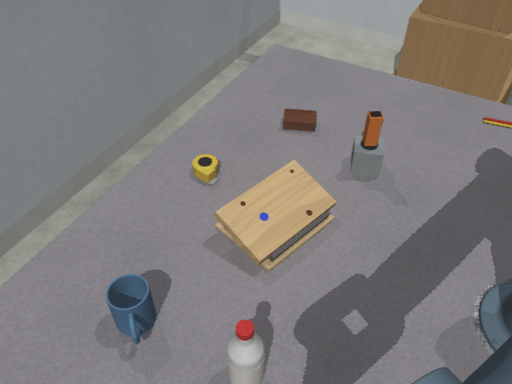

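The top view shows the board around (257,217) with the dot at (239,213), and the stand and probe at (370,260). In the side view the dot is at (264,216) and the grip at (373,130). Next I triangulate, and zoom in on the probe and board.

```bash
cat > h.py <<'E'
from plant import manip
import cv2,numpy as np
np.set_printoptions(precision=4,suppress=True)
def cam(n,o=None):
    c=manip.calibration(n);K=np.array(c['intrinsics'])
    if n=='wrist':
        T=np.eye(4);T[:3,:3]=o['tcp_rot'];T[:3,3]=o['eef_pos'];V=np.linalg.inv(T@np.array(c['tool_from_camera']))
    else: V=np.array(c['view'])
    return K@np.diag([1,-1,-1])@V[:3]   # 3x4 projection
def tri(P1,p1,P2,p2):
    X=cv2.triangulatePoints(P1,P2,np.float64(p1).reshape(-1,2).T,np.float64(p2).reshape(-1,2).T);return (X[:3]/X[3]).T
def proj(P,X):
    q=np.c_[np.atleast_2d(X),np.ones(len(np.atleast_2d(X)))]@P.T;return q[:,:2]/q[:,2:]
def plane(P,p,z):
    p=np.atleast_2d(p);return np.array([np.r_[np.linalg.solve(np.c_[P[:,0],P[:,1],-np.r_[q,1]],-(P[:,2]*z+P[:,3]))[:2],z] for q in p])
def mask(im,lo,hi,roi=None):
    m=cv2.inRange(cv2.cvtColor(im,cv2.COLOR_BGR2HSV),lo,hi)
    if roi: k=np.zeros_like(m);x0,y0,x1,y1=roi;k[y0:y1,x0:x1]=1;m=m*k
    return m
def biggest(m):
    return max(cv2.findContours(m,cv2.RETR_EXTERNAL,cv2.CHAIN_APPROX_NONE)[0],key=cv2.contourArea)
def cen(m):
    M=cv2.moments(m,True);return np.array([M['m10'],M['m01']])/M['m00']
E
python3 - <<'E'
from h import *
S=cv2.imread('pics/side0.png');T=cv2.imread('pics/top0.png');PS,PT=cam('side'),cam('top')
b=[cen(mask(I,(110,180,120),(130,255,255),r)) for I,r in((T,(200,170,320,260)),(S,(210,160,340,270)))]
print('dot',b,tri(PT,b[0],PS,b[1]))
for n,I,r in(('T',T,(195,165,320,265)),('S',S,(205,155,345,275))):
    m=mask(I,(8,70,100),(28,255,255),r);m=cv2.morphologyEx(m,cv2.MORPH_CLOSE,np.ones((9,9)))
    c=biggest(m);print(n,cv2.contourArea(c),cv2.approxPolyDP(cv2.convexHull(c),4,True).reshape(-1,2).tolist())
    cv2.imwrite(f'/tmp/{n}.png',m)
for n,I,r in(('T',T,(340,230,420,290)),('S',S,(350,100,400,190))):
    m=mask(I,(3,150,90),(18,255,255),r);print(n,cen(m),cv2.boxPoints(cv2.minAreaRect(biggest(m))).tolist())
z=lambda I,x0,y0,x1,y1,s:cv2.resize(I[y0:y1,x0:x1],None,fx=s,fy=s,interpolation=cv2.INTER_NEAREST)
A=[z(T,340,235,420,285,5),z(T,195,170,320,265,3),z(S,345,100,395,185,5),z(S,210,155,345,275,3)]
h=np.zeros((600,800,3),np.uint8)
def put(i,x,y):
    a=A[i];q=h[y:y+a.shape[0],x:x+a.shape[1]];q[:]=a[:q.shape[0],:q.shape[1]]
put(0,0,0);put(1,405,0);put(3,390,290);put(2,0,255)
cv2.imwrite('pics/z.png',h)
E
```

```text
dot [array([238.5758, 212.5758]), array([nan, nan])] [[nan nan nan]]
T 5699.5 [[217, 179], [230, 175], [302, 198], [308, 209], [292, 256], [223, 239], [204, 228]]
S 7410.5 [[335, 200], [333, 218], [270, 270], [216, 227], [217, 210], [294, 160]]
T [372.6116 262.3802] [[363.0000915527344, 258.0], [380.8824157714844, 253.52943420410156], [384.5882873535156, 268.35296630859375], [366.7059631347656, 272.82354736328125]]
S [371.991  130.1377] [[361.7375183105469, 144.5648956298828], [368.0356750488281, 111.81454467773438], [382.8345031738281, 114.66047668457031], [376.5363464355469, 147.41082763671875]]h.py:23: RuntimeWarning: invalid value encountered in divide
  M=cv2.moments(m,True);return np.array([M['m10'],M['m01']])/M['m00']
```

View pics/z.png

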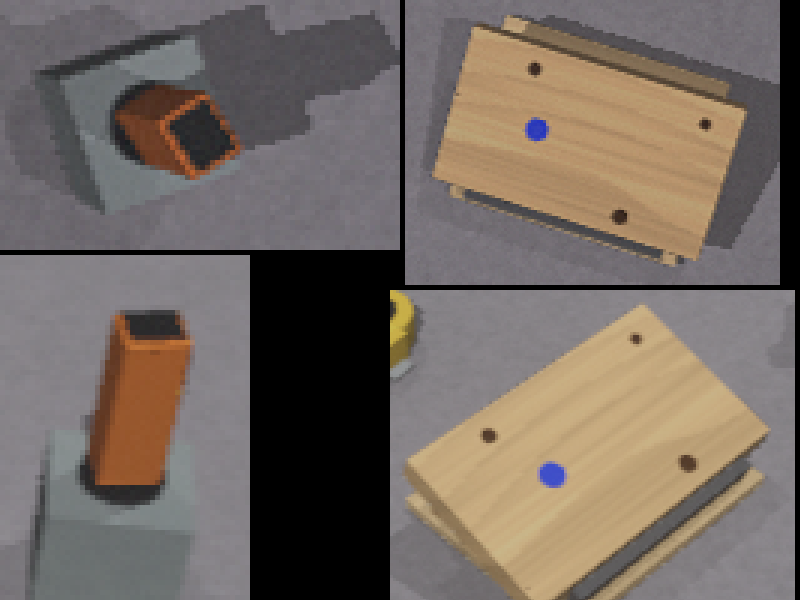

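The crops show the board's face clearly, with three knots and the dot. The grip's dark end is centred at about (380,262) in top and (376,114) in side.

Run:
```python
from h import *
S=cv2.imread('pics/side0.png');T=cv2.imread('pics/top0.png');PS,PT=cam('side'),cam('top')
def dot(I,r): return cen(mask(I,(105,120,80),(135,255,255),r))
d=dot(T,(225,200,255,225)),dot(S,(250,205,280,230))
def knot(I,x,y): return cen(mask(I,(0,0,0),(180,255,115),(x-5,y-5,x+6,y+6)))
kT=[knot(T,*p) for p in((238,193),(295,211),(266,242))];kS=[knot(S,*p) for p in((243,203),(292,171),(309,212))]
cT=[(217.5,179),(308.7,205.7),(292.3,257)];cS=[(215.7,212.7),(294.3,160),(336.3,202)]
X=np.r_[tri(PT,d[0],PS,d[1]),tri(PT,kT,PS,kS),tri(PT,cT,PS,cS)]
print('dot px',d,'\n',X)
def res(p,q,X): return np.abs(np.r_[proj(PT,X)-p,proj(PS,X)-q]).max()
print('res',res(np.r_[d[0][None],kT,cT],np.r_[d[1][None],kS,cS],X))
c=X.mean(0);n=np.linalg.svd(X-c)[2][2];n*=np.sign(n[2]);print('n',n,'tilt',np.degrees(np.arccos(n[2])),'az',np.degrees(np.arctan2(n[1],n[0])),'resid',(X-c)@n)
C=X[4:];print('edges',np.linalg.norm(C[0]-C[1]),np.linalg.norm(C[1]-C[2]),'midline pt z',(C[0]+C[2])/2)
e=C[1]-C[0];print('long-edge az',np.degrees(np.arctan2(e[1],e[0])))
# grip end
gT=cen(mask(T,(0,0,0),(180,255,75),(371,253,390,272)));gS=cen(mask(S,(0,0,0),(180,255,75),(366,108,384,118)))
print('grip end',gT,gS,tri(PT,gT,PS,gS))
# top-face corners in top view
t=np.array([(208,97),(240,149),(193,178),(160,125)])/5+[340,235];Y=plane(PT,t,.16);print(Y,Y.mean(0))
f=np.diff(Y,axis=0);print(np.linalg.norm(f,axis=1),np.degrees(np.arctan2(f[:,1],f[:,0])))
# stand top corners (top view, z=.07)
s=np.array([(38,72),(193,38),(238,172),(105,213)])/5+[340,235];Y=plane(PT,s,.07);print(Y)
```

```text
dot px (array([238.4737, 212.7632]), array([263.5833, 216.125 ])) 
 [[ 0.5533  0.0512  0.0631]
 [ 0.6035  0.0531  0.0781]
 [ 0.5588 -0.0908  0.0777]
 [ 0.4797 -0.0192  0.0486]
 [ 0.6372  0.1049  0.0794]
 [ 0.5709 -0.1261  0.0788]
 [ 0.4429 -0.0879  0.0373]]
res 1.0656299093479618
n [-0.2781  0.0726  0.9578] tilt 16.70036095149725 az 165.37608499120847 resid [ 0.0009  0.0015  0.0031  0.0024 -0.0029 -0.0018 -0.0032]
edges 0.24033191848919797 0.1398211523714075 midline pt z [0.5401 0.0085 0.0583]
long-edge az -106.03038786773058
grip end [379.5859 261.5556] [375.2157 113.5098] [[ 0.4415 -0.2773  0.1612]]
[[ 0.4588 -0.2821  0.16  ]
 [ 0.4356 -0.2963  0.16  ]
 [ 0.4222 -0.2748  0.16  ]
 [ 0.4458 -0.2602  0.16  ]] [ 0.4406 -0.2784  0.16  ]
[0.0272 0.0253 0.0278] [-148.673   121.9341   31.7759]
[[ 0.4661 -0.2231  0.07  ]
 [ 0.4841 -0.3004  0.07  ]
 [ 0.4183 -0.3217  0.07  ]
 [ 0.3972 -0.2558  0.07  ]]
```

Checks pass: the dot is at z 63 mm as expected, board edges measure 240 × 140, tilt is about 18° with the normal toward azimuth 164°, and the probe end is at (0.441, -0.278, 0.160), over the stand's centre. Now I work out the arc to above the probe.

```bash
cat >> h.py <<'E'
from scipy.spatial.transform import Rotation as Ro
from scipy.optimize import fsolve
def steps(goal_p,goal_R,n):
    "constant per-row shift and turn (tool axes) that reaches the goal in n rows"
    o=manip.observe();p=np.array(o['eef_pos']);R=np.array(o['tcp_rot'])
    w=Ro.from_matrix(R.T@goal_R).as_rotvec()/n;A=sum(np.linalg.matrix_power(Ro.from_rotvec(w).as_matrix(),k) for k in range(n))
    d=np.linalg.solve(A,R.T@(np.array(goal_p)-p));print('d',d,np.linalg.norm(d),'w',w,np.linalg.norm(w),'| straight',R.T@(np.array(goal_p)-p))
def down(az):  # tool z down, x at azimuth az
    c,s=np.cos(az),np.sin(az);return np.array([[c,s,0],[s,-c,0],[0,0,-1.]])
E
python3 -c "
from h import *
steps([.441,-.278,.40],down(np.radians(31.7)),20)"
```

```text
d [-0.0573  0.0048  0.0002] 0.057490107625040386 w [-0.0001  0.0001  0.1128] 0.11282815925342152 | straight [-0.5075 -0.769   0.0048]
```
Hmm d = (-0.0573, 0.0048): tool x = (-.9455,.3257) so -x = (+.95,-.33): outward initially OK. Arc goes to +x. Good.

Careful with the scale: shifts go in shares of 62.5 mm and turns go in units of 0.1 rad. That gives: -0.0573 m is -0.9168, 0.0048 m is 0.0768, 0.1128 rad is 1.128.

```bash
echo '[{"aperture":0.085,"dx":-0.9168,"dy":0.0768,"dz":0.0032,"wz":1.128},{"aperture":0.085,"dx":-0.9168,"dy":0.0768,"dz":0.0032,"wz":1.128},{"aperture":0.085,"dx":-0.9168,"dy":0.0768,"dz":0.0032,"wz":1.128},{"aperture":0.085,"dx":-0.9168,"dy":0.0768,"dz":0.0032,"wz":1.128},{"aperture":0.085,"dx":-0.9168,"dy":0.0768,"dz":0.0032,"wz":1.128},{"aperture":0.085,"dx":-0.9168,"dy":0.0768,"dz":0.0032,"wz":1.128},{"aperture":0.085,"dx":-0.9168,"dy":0.0768,"dz":0.0032,"wz":1.128},{"aperture":0.085,"dx":-0.9168,"dy":0.0768,"dz":0.0032,"wz":1.128},{"aperture":0.085,"dx":-0.9168,"dy":0.0768,"dz":0.0032,"wz":1.128},{"aperture":0.085,"dx":-0.9168,"dy":0.0768,"dz":0.0032,"wz":1.128},{"aperture":0.085,"dx":-0.9168,"dy":0.0768,"dz":0.0032,"wz":1.128},{"aperture":0.085,"dx":-0.9168,"dy":0.0768,"dz":0.0032,"wz":1.128},{"aperture":0.085,"dx":-0.9168,"dy":0.0768,"dz":0.0032,"wz":1.128},{"aperture":0.085,"dx":-0.9168,"dy":0.0768,"dz":0.0032,"wz":1.128},{"aperture":0.085,"dx":-0.9168,"dy":0.0768,"dz":0.0032,"wz":1.128},{"aperture":0.085,"dx":-0.9168,"dy":0.0768,"dz":0.0032,"wz":1.128},{"aperture":0.085,"dx":-0.9168,"dy":0.0768,"dz":0.0032,"wz":1.128},{"aperture":0.085,"dx":-0.9168,"dy":0.0768,"dz":0.0032,"wz":1.128},{"aperture":0.085,"dx":-0.9168,"dy":0.0768,"dz":0.0032,"wz":1.128},{"aperture":0.085,"dx":-0.9168,"dy":0.0768,"dz":0.0032,"wz":1.128}]' | python3 drive.py | tail -5
```

Run:
```python
from h import *
o=manip.observe();cv2.imwrite('pics/w1.png',manip.get_image('wrist')[:,:,::-1]);P=cam('wrist',o)
print(o['time_s'],o['eef_pos'],o['tcp_rot'],o['contact_force']);print(proj(P,[[.441,-.278,.16],[.441,-.278,.07]]))
```

```text
eef_pos: [0.4392, -0.2795, 0.4005]
tcp_rot: [[0.853, 0.523, -0.0], [0.523, -0.853, -0.0], [-0.0, 0.0, -1.0]]
contact_force: [0.4, 0.2, -0.3]
width: 0.085
gripper_force: 0.0
2.65 [ 0.4392 -0.2795  0.4005] [[ 0.8525  0.5227 -0.    ]
 [ 0.5227 -0.8525 -0.0001]
 [-0.0001  0.0001 -1.    ]] [ 0.4315  0.2257 -0.3297]
[[261.0572 207.0219]
 [261.0593 177.8976]]
```

View pics/w1.png

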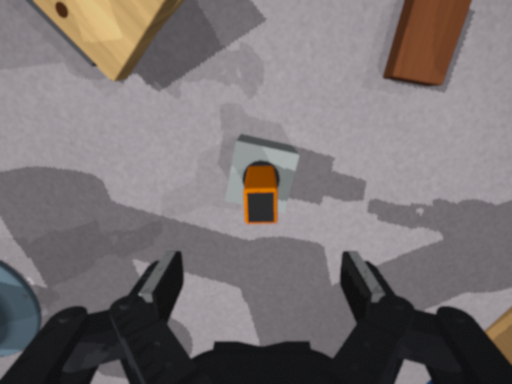

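The wrist view has the grip's end at (261,207), exactly where predicted, with its sides square to the fingers. So: descend and grip.

```bash
echo '[{"aperture":0.085,"dx":0.0368,"dy":-0.0048,"dz":0.48},{"aperture":0.085,"dz":0.64},{"aperture":0.085,"dz":0.48},{"aperture":0.085,"dz":0.328},{"aperture":0.085},{"aperture":0.0},{"aperture":0.0},{"aperture":0.0},{"aperture":0.0},{"aperture":0.0},{"aperture":0.0},{"aperture":0.0}]' | python3 drive.py | tail -7
```

```text
time_s: 4.2
eef_pos: [0.4427, -0.277, 0.2811]
tcp_rot: [[0.851, 0.526, 0.001], [0.526, -0.851, -0.001], [0.0, 0.001, -1.0]]
contact_force: [-0.1, 0.8, 4.8]
width: 0.0275
gripper_force: 59.5
```

In the tool's units: -0.03 m is -0.48, -0.02 m is -0.32.

```bash
echo '[{"aperture":0.0,"dz":-0.16},{"aperture":0.0,"dz":-0.32},{"aperture":0.0,"dz":-0.48},{"aperture":0.0,"dz":-0.48},{"aperture":0.0,"dz":-0.48},{"aperture":0.0,"dz":-0.32},{"aperture":0.0}]' | python3 drive.py | tail -7
python3 - <<'E'
from h import *
o=manip.observe()
for n in('side','top','wrist'): cv2.imwrite(f'pics/{n}2.png',manip.get_image(n)[:,:,::-1])
p=np.array(o['eef_pos']);R=np.array(o['tcp_rot'])
X=p+R@np.array([0,0,.276]);print(p,X,proj(cam('side'),X),proj(cam('top'),X),proj(cam('wrist',o),X))
np.savez('pose2.npz',p=p,R=R)
z=lambda I,x0,y0,x1,y1,s:cv2.resize(I[y0:y1,x0:x1],None,fx=s,fy=s,interpolation=cv2.INTER_NEAREST)
S=cv2.imread('pics/side2.png');W=cv2.imread('pics/wrist2.png')
u,v=proj(cam('side'),X)[0].astype(int)
a=z(S,u-50,v-70,u+50,v+30,4);b=z(W,160,120,360,320,2)
cv2.imwrite('pics/z2.png',np.hstack([a,b]));print(u-50,v-70)
E
```

```text
time_s: 5.08
eef_pos: [0.4425, -0.2769, 0.4218]
tcp_rot: [[0.851, 0.526, 0.002], [0.526, -0.851, -0.002], [0.001, 0.003, -1.0]]
contact_force: [0.3, 0.2, -1.4]
width: 0.0272
gripper_force: 59.2
[ 0.4425 -0.2769  0.4218] [ 0.4432 -0.2775  0.1458] [[372.9677 118.7341]] [[377.9563 260.9023]] [[261.4818 195.6091]]
322 48
```

View pics/z2.png

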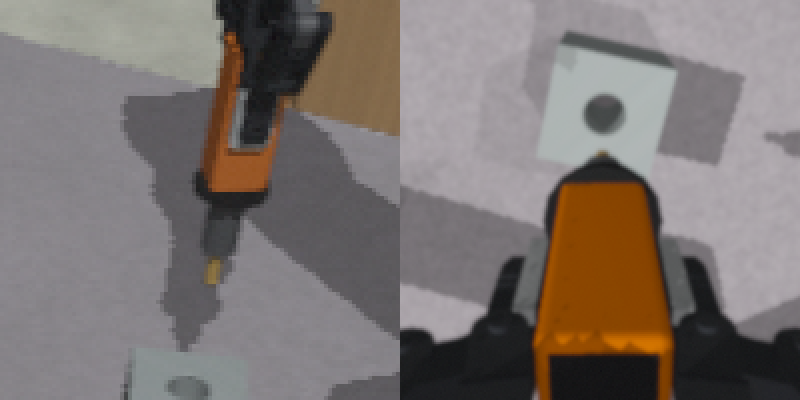

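Side view: the probe is held upright with the tip at about (375,119), clear of the stand. Wrist view: the grip sits squarely between the pads. Next I work out the move to a hover square above the dot.

```bash
cat >> h.py <<'E'
t,a=np.radians(18),np.radians(164.3)
N=np.array([np.sin(t)*np.cos(a),np.sin(t)*np.sin(a),np.cos(t)])
def square(R):  # smallest turn bringing tool z onto -N
    z=R[:,2];v=np.cross(z,-N);return Ro.from_rotvec(v/np.linalg.norm(v)*np.arccos(-z@N)).as_matrix()@R
E
python3 - <<'E'
from h import *
o=manip.observe();R=np.array(o['tcp_rot']);G=square(R);tip=np.array([-.002,0,.2761])
print(o['joints'],G)
g=np.array([.5533,.0512,.0631])+N*.04-G@tip;print(g);steps(g,G,12)
# tip measurement: brass pixels
for n,r in(('side',(360,100,390,122)),('wrist',(240,180,285,205))):
    I=cv2.imread(f'pics/{n}2.png');m=mask(I,(15,110,90),(30,255,255),r);ys,xs=np.nonzero(m);print(n,cen(m),cv2.boundingRect(m),m.sum()/255,list(zip(xs,ys))[-4:])
E
```

```text
[-0.7765 -0.0712  1.8694 -0.      1.3459  0.2405] [[ 0.8188  0.4911  0.2975]
 [ 0.5347 -0.8409 -0.0836]
 [ 0.2091  0.2275 -0.9511]]
[0.4609 0.0787 0.3641]
d [ 0.0165 -0.0248  0.0036] 0.029996615309889153 w [-0.0195  0.0178  0.    ] 0.026369921823169287 | straight [ 0.2028 -0.2921  0.0551]
side [374.8571 115.3571] (374, 113, 3, 6) 14.0 [(np.int64(374), np.int64(117)), (np.int64(375), np.int64(117)), (np.int64(374), np.int64(118)), (np.int64(375), np.int64(118))]
wrist [nan nan] (0, 0, 0, 0) 0.0 []h.py:23: RuntimeWarning: invalid value encountered in divide
  M=cv2.moments(m,True);return np.array([M['m10'],M['m01']])/M['m00']
```

In the tool's units: -0.0248 m is -0.3968, 0.0165 m is 0.264, -0.0195 rad is -0.195.

```bash
echo '[{"aperture":0.0,"dx":0.264,"dy":-0.3968,"dz":0.0576,"wx":-0.195,"wy":0.178},{"aperture":0.0,"dx":0.264,"dy":-0.3968,"dz":0.0576,"wx":-0.195,"wy":0.178},{"aperture":0.0,"dx":0.264,"dy":-0.3968,"dz":0.0576,"wx":-0.195,"wy":0.178},{"aperture":0.0,"dx":0.264,"dy":-0.3968,"dz":0.0576,"wx":-0.195,"wy":0.178},{"aperture":0.0,"dx":0.264,"dy":-0.3968,"dz":0.0576,"wx":-0.195,"wy":0.178},{"aperture":0.0,"dx":0.264,"dy":-0.3968,"dz":0.0576,"wx":-0.195,"wy":0.178},{"aperture":0.0,"dx":0.264,"dy":-0.3968,"dz":0.0576,"wx":-0.195,"wy":0.178},{"aperture":0.0,"dx":0.264,"dy":-0.3968,"dz":0.0576,"wx":-0.195,"wy":0.178},{"aperture":0.0,"dx":0.264,"dy":-0.3968,"dz":0.0576,"wx":-0.195,"wy":0.178},{"aperture":0.0,"dx":0.264,"dy":-0.3968,"dz":0.0576,"wx":-0.195,"wy":0.178},{"aperture":0.0,"dx":0.264,"dy":-0.3968,"dz":0.0576,"wx":-0.195,"wy":0.178},{"aperture":0.0,"dx":0.264,"dy":-0.3968,"dz":0.0576,"wx":-0.195,"wy":0.178},{"aperture":0.0},{"aperture":0.0}]' | python3 drive.py | tail -6
cat > look.py <<'E'
import sys
from h import *
k=sys.argv[1];o=manip.observe();p=np.array(o['eef_pos']);R=np.array(o['tcp_rot'])
for n in('side','top','wrist'): cv2.imwrite(f'pics/{n}{k}.png',manip.get_image(n)[:,:,::-1])
X=p+R@np.array([-.002,0,.2761]);print('p',p,'tip',X,'f',o['contact_force'],'ang',np.degrees(np.arccos(-R[:,2]@N)))
L=[]
for n in('side','top','wrist'):
    P=cam(n,o);u=proj(P,X)[0];d=proj(P,[.5533,.0512,.0631])[0];print(n,'tip',u,'dot',d)
    I=cv2.imread(f'pics/{n}{k}.png');c=np.clip(((u+d)/2).astype(int),40,[471,343]);L.append(cv2.resize(I[c[1]-35:c[1]+35,c[0]-33:c[0]+33],None,fx=4,fy=4,interpolation=cv2.INTER_NEAREST));print('crop',c-[33,35])
cv2.imwrite(f'pics/z{k}.png',np.hstack(L))
E
python3 look.py 3
```

```text
time_s: 6.98
eef_pos: [0.4613, 0.0782, 0.3644]
tcp_rot: [[0.819, 0.491, 0.298], [0.535, -0.84, -0.085], [0.208, 0.229, -0.951]]
contact_force: [-0.2, -0.9, -1.7]
width: 0.0273
gripper_force: 59.7
p [0.4613 0.0782 0.3644] tip [0.5419 0.0535 0.1014] f [-0.1629 -0.9348 -1.7401] ang 0.10043836713287886
side tip [267.7807 206.1129] dot [263.1662 216.0722]
crop [232 176]
top tip [236.749  217.0037] dot [238.6332 213.1304]
crop [204 180]
wrist tip [261.6307 197.4873] dot [260.456  185.1086]
crop [228 156]
```

View pics/z3.png

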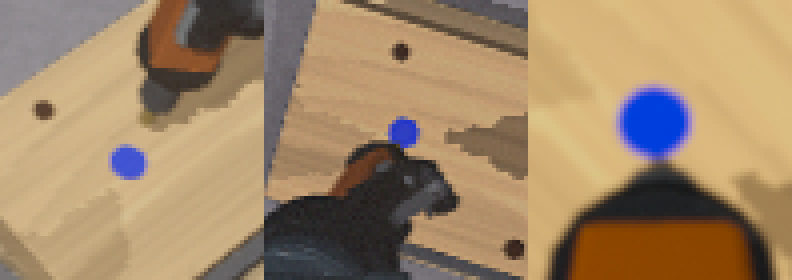

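Side view: tip at about (269,207) and dot at (264,216.5), which matches the predicted offset. In the wrist view, dot (259.7,186.5) and tip (260,197) also agree to about 1 mm. I'll approach to a small gap and recheck.

In the tool's units: 0.015 m is 0.24, 0.012 m is 0.192.

```bash
echo '[{"aperture":0.0,"dz":0.24},{"aperture":0.0,"dz":0.192},{"aperture":0.0,"dz":0.08},{"aperture":0.0},{"aperture":0.0}]' | python3 drive.py | tail -6
sed -i 's/c\[1\]-35:c\[1\]+35,c\[0\]-33:c\[0\]+33\],None,fx=4,fy=4/c[1]-20:c[1]+20,c[0]-16:c[0]+16],None,fx=8,fy=8/;s/c-\[33,35\]/c-[16,20]/' look.py
python3 look.py 4
```

```text
time_s: 7.75
eef_pos: [0.4712, 0.0757, 0.3351]
tcp_rot: [[0.818, 0.49, 0.3], [0.535, -0.84, -0.085], [0.21, 0.23, -0.95]]
contact_force: [0.9, -0.8, -2.6]
width: 0.0274
gripper_force: 59.7
p [0.4712 0.0757 0.3351] tip [0.5525 0.0511 0.0723] f [ 0.8725 -0.8267 -2.5585] ang 0.18983025602114692
side tip [263.5789 213.1974] dot [263.1662 216.0722]
crop [247 194]
top tip [238.4632 213.2666] dot [238.6332 213.1304]
crop [222 193]
wrist tip [261.6316 197.487 ] dot [259.7497 195.6451]
crop [244 176]
```

View pics/z4.png

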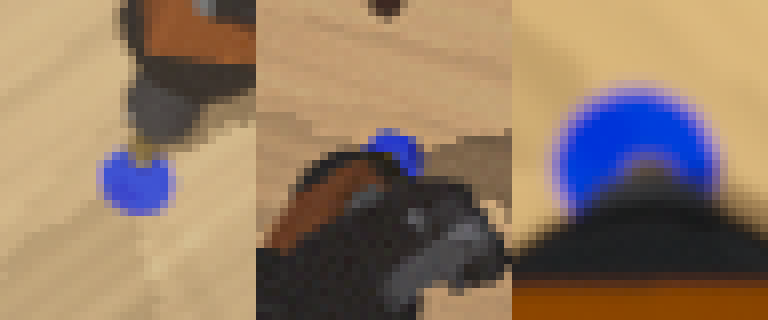

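Side view: tip end (265,214.6) just above the dot centre (264.3,216.5). Wrist view: dot column 259.3, tip column 261.4, so I need about −1.7 mm in tool y. Shift, then advance in small steps while reading the force.

```bash
cat > f.py <<'E'
from h import *
o=manip.observe();p=np.array(o['eef_pos']);R=np.array(o['tcp_rot']);print('t',o['time_s'],'fN',np.array(o['contact_force'])@N,'f_tool',R.T@o['contact_force'],'gap',(p+R@[-.003,0,.2761]-[.5533,.0512,.0631])@N,'ang',np.degrees(np.arccos(-R[:,2]@N)))
E
python3 f.py; echo '[{"aperture":0.0,"dy":-0.0272},{"aperture":0.0,"dz":0.032},{"aperture":0.0},{"aperture":0.0}]' | python3 drive.py >/dev/null; python3 f.py
echo '[{"aperture":0.0,"dz":0.032},{"aperture":0.0},{"aperture":0.0}]' | python3 drive.py >/dev/null; python3 f.py
echo '[{"aperture":0.0,"dz":0.032},{"aperture":0.0},{"aperture":0.0}]' | python3 drive.py >/dev/null; python3 f.py
```

```text
t 7.9 fN -2.2934752795505995 f_tool [-0.4937 -1.0054  2.2894] gap 0.009195087391602534 ang 0.20954025305093443
t 8.4 fN -2.1139289886870127 f_tool [-0.6098 -0.6518  2.1117] gap 0.006723040578979953 ang 0.1572481055002421
t 8.775 fN -2.434152168282009 f_tool [-0.3217  0.3121  2.4346] gap 0.004724177033901286 ang 0.15394812875121558
t 9.15 fN -1.673486135080813 f_tool [-0.3574 -0.7466  1.6712] gap 0.0027526328090421307 ang 0.15994797709924158
```

```bash
for i in 1 2 3; do echo '[{"aperture":0.0,"dz":0.032},{"aperture":0.0}]' | python3 drive.py >/dev/null; python3 f.py;  done; python3 look.py 5
```

```text
t 9.4 fN -1.4786468611889778 f_tool [-0.6942 -0.458   1.477 ] gap 0.0005973380904117965 ang 0.14706854508052566
t 9.65 fN 0.262082550011276 f_tool [-0.1605 -0.5979 -0.2639] gap -0.0011933757106272571 ang 0.1720713301572834
t 9.9 fN -0.3142754898956497 f_tool [-0.6602 -0.9292  0.3109] gap -0.0032348901358931308 ang 0.17507779900292755
p [0.4739 0.0761 0.323 ] tip [0.5551 0.0515 0.0602] f [-0.9027  0.4011 -0.6481] ang 0.17507779900292755
side tip [262.3264 216.7689] dot [263.1662 216.0722]
crop [246 196]
top tip [238.5886 212.4746] dot [238.6332 213.1304]
crop [222 192]
wrist tip [261.6313 197.4872] dot [261.6599 199.7009]
crop [245 178]
```

View pics/z5.png

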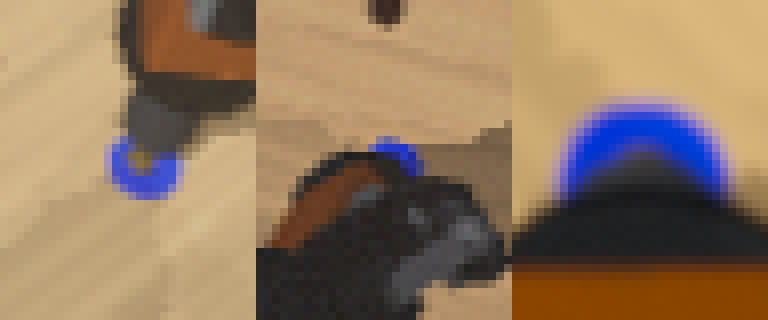

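Side view: the tip end at (263.6,216.6) sits on the dot centre (263.9,216.6); wrist columns agree too. Contact is made and I'm partway in. I'll average the force to set half stroke.

```bash
cat > avg.py <<'E'
from h import *
F=[];G=[];W=[]
for i in range(12):
    o=manip.observe();p=np.array(o['eef_pos']);R=np.array(o['tcp_rot']);F.append(np.array(o['contact_force'])@N);G.append((p+R@[-.003,0,.2761]-[.5533,.0512,.0631])@N);manip.get_image('top')
print(o['time_s'],'fN',np.mean(F),'+-',np.std(F)/12**.5,'gap',np.mean(G),np.std(G))
E
python3 avg.py; echo '[{"aperture":0.0,"dz":0.032},{"aperture":0.0}]' | python3 drive.py >/dev/null; python3 avg.py
```

```text
10.6 fN 0.09385538693013644 +- 0.17855130959473703 gap -0.0031574791282540913 2.3804017314256224e-05
11.45 fN 0.620842308702969 +- 0.11081519158877304 gap -0.0051980655389365525 3.720841653119461e-05
```

In the tool's units: 0.0011 m is 0.0176.

```bash
echo '[{"aperture":0.0,"dz":0.0176},{"aperture":0.0},{"aperture":0.0},{"aperture":0.0}]' | python3 drive.py >/dev/null; python3 avg.py; python3 f.py; python3 look.py 6
```

```text
12.55 fN 0.668881798336542 +- 0.13157873307109275 gap -0.006305015670558414 1.4082487212299786e-05
t 12.6 fN 0.6106128555682782 f_tool [ 0.6012 -0.713  -0.6118] gap -0.006298903631474403 ang 0.1675204096533122
p [0.4748 0.0758 0.3201] tip [0.5559 0.0512 0.0573] f [-0.0413  0.9731  0.5436] ang 0.1675204096533122
side tip [262.0288 217.4874] dot [263.1662 216.0722]
crop [246 196]
top tip [238.7592 212.2131] dot [238.6332 213.1304]
crop [222 192]
wrist tip [261.6313 197.4873] dot [261.7222 200.7393]
crop [245 179]
```

View pics/z6.png

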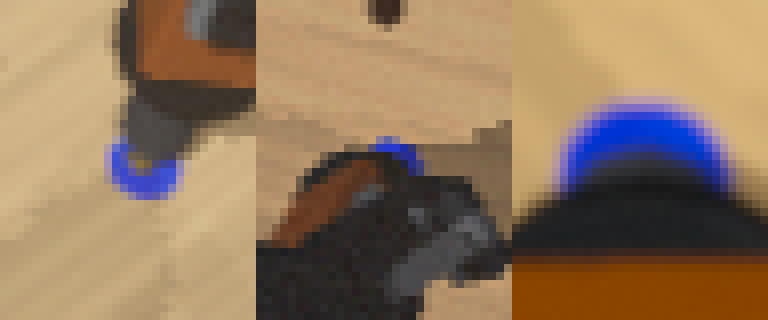

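The tip is still centred on the dot, at about half stroke (roughly 2.9 N). Now the hold.

```bash
echo '[{"aperture":0},{"aperture":0},{"aperture":0},{"aperture":0},{"aperture":0},{"aperture":0},{"aperture":0},{"aperture":0},{"aperture":0},{"aperture":0},{"aperture":0},{"aperture":0},{"aperture":0},{"aperture":0},{"aperture":0},{"aperture":0},{"aperture":0},{"aperture":0},{"aperture":0},{"aperture":0}]' | python3 drive.py | tail -6; python3 avg.py; python3 -c "
from plant import manip
print(manip.hand_in())"
```

```text
time_s: 15.25
eef_pos: [0.4748, 0.0758, 0.3201]
tcp_rot: [[0.818, 0.491, 0.3], [0.535, -0.84, -0.085], [0.21, 0.23, -0.95]]
contact_force: [0.1, -0.7, 0.8]
width: 0.0274
gripper_force: 60.0
15.8 fN 0.9222997673690418 +- 0.1551200018785823 gap -0.006318045973142387 1.408853337192474e-05
the job is handed in; nothing more can be done
None
```

The probe is out of its stand, still in the gripper and pressed on the blue dot, square to the board to within my fit of its slope (about 1°), with the tip at about half stroke (7–8 mm, estimated from the spring force); it was held there for over two seconds and handed in at about 15.8 s, though no verdict came back.

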